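# Put the coffee drip filter together on its cup

## Task

Get the coffee dripper ready on the wooden tray, building it up one piece at a time: stand the small clay beaker upright in the middle of the tray, set the dark steel filter pot squarely on the beaker's rim, lower the perforated press into the pot until it lies on its floor, then put the lid on so that it sits down level over the pot. Leave the garlic, lemon, white cup and spice jar where they are.

Things in the scene. Friction and masses are not known exactly. Their poses are not given: they have to be found in the camera images.
- tray_center (a point): Oval dark-wood tray, 94 x 214 mm, lying flat and fixed. The point is the middle of its floor, 5 mm above the worktop, where the beaker belongs; the tray's long side runs along its y axis. Its low rim is 12 mm high.
- beaker_center (a point): Small plain clay beaker, round, straight-sided, no handle, 50 mm across and 64 mm high, 0.1 kg, standing upright. The point is on its axis half-way up (32 mm above its foot). Its mouth is about 36 mm wide inside. Grip it across its outside.
- filter_grip (a point): Open dark-steel pot, 42 mm high: chamber 60 mm across (bead 62, inside 55) on a saucer plate 84 mm across, wire ears to 97 mm along y. Point: on the axis, 11 mm below the rim; grip the chamber here. 22.5 mm below it: the plate's top (keep fingertips clear) and the inside floor; 25 below: the face that rests on the beaker; 31 below: the foot. A 28 mm boss below enters the beaker's mouth. 0.12 kg.
- press_grip (a point): Dark-steel press, 56 mm high: perforated disc 49 mm across, 5 thick, thin stem, knob 16 mm across on top. Point: on the axis in the knob, 7 mm below its top, 9 above its lower edge, 49 above the disc's underside; grip the knob. The disc goes into the pot's chamber; the knob then stands 22 mm above the rim and low fingertips reach into the chamber: open them only a little before rising. 0.06 kg.
- lid_grip (a point): Dark-steel lid, a stepped cap open below, 38 mm high: brim 74 mm across, 10 high, and a dome 52 mm across with a flat top. Point: on the axis in the dome, 7.5 mm below the top, 20.5 above the brim's top (keep fingertips clear), 31 above the lower edge; grip the dome here. The brim slips over the pot's chamber with 2 to 4 mm of play; a step inside, 23 mm below the point, rests on its rim. 0.08 kg.
- garlic: Bystander: a whole head of garlic, 60 mm across and 59 mm high; origin at the middle of its underside.
- lemon: Bystander: a yellow lemon, 71 mm long, 51 mm high; origin at the middle of its underside.
- white_cup: Bystander: a larger white cup without handle, 76 mm across and 85 mm high; origin at the middle of its underside.
- spice_jar: Bystander: a spice jar with an ochre cap, 45 mm across and 100 mm high; origin at the middle of its underside.
Not all that is in view belongs to the job. What is shaped like the part that bears beaker_center but green or red is not meant.

How it is judged:
By the outcome, as a careful person would: the job done as asked, in the order asked, and still so for the second after the job is handed in, with the robot touching nothing.
It also fails if it takes over 109 s, if anything falls off the work surface, if the arm or the gripper's body presses on something with over 40 N, if the wrist force passes 120 N, or if a joint passes its speed limit or range.

## Robot

A 6-joint arm with a two-finger parallel gripper is mounted at the origin on a cart in front of the work surface, level with it; the furniture and walls round the work are solid. World frame = base frame: x ahead of the robot, y to its left, z up, the work surface at z = 0. Lengths are in m, angles in rad, forces in N, time in s.
With the tool pointing down it reaches from about 0.4 to 0.825 m from the base axis. Payload 7 kg.
Tool frame: the origin (TCP) lies midway between the tips of the shut fingers; the grasp point (between the pads) lies 19 mm behind it; z points along the fingers, y is the line along which they close (so a half turn about z gives the same grasp; the last joint's range is limited). The gripper opens to 88 mm and grips with 3 to 60 N. Pads are 19 mm wide; open, the fingers measure 130 mm over their backs; the gripper's body (78 mm by 193 mm) begins 47 mm behind the grasp point.
Start: joints at [1.41, 0.359, 0.012, 0, -1.224, -0.288], TCP at [0.293, 0.608, 0.227] pointing down, gripper open.
Joint ranges: [-3.07, 3.07], [-1.43, 2.12], [-1.02, 1.25], [-3.03, 1.67], [-3.05, -0], [-3.03, 3.03]. Speed limits (rad/s): [2.39, 2.39, 3.01, 3.14, 3.14, 3.14].

## Interface

Orientations are given as a unit quaternion [x, y, z, w].
In Python, from workcell import robot gives the robot as it stands.
- The arm moves only by the shell command python3 -m pendant 'ROWS' [FORCE]. ROWS is JSON, a list of rows, each a list of 3 entries, a list of its own where there are three numbers: the turn, a rotation vector about the tool's x, y, z in rad, then the shift along the tool's x, y, z in m, then the opening, from 0 (shut) to 1 (fully open). In form: [[[wx, wy, wz], [dx, dy, dz], hand], ...]. A call has 1 to 20 rows; each row is the pose to reach, as a shift and turn from the pose commanded when the call began, along the tool's axes at that moment; what a row does not reach only later rows make up. A row lasts 1/8 s, in which the tool goes at most 62.5 mm and 10.7 degrees, less where a joint would pass 70% of its speed; a pose out of reach is approached as far as the arm can. A call with a gripper value outside its range is refused whole. The fingers move at their own pace and stop on an object; FORCE is the grip in N (left out, the last holds). Time passes only in rows, so rows that repeat a pose let the fingers close. It gives the time, the measured TCP pose, the force and the opening at its end, in the units of the state.
- robot.get_obs(): the state, without advancing time (a new reading comes with each control period).
- robot.camera(name): name is "scene" or "top" or "wrist"; returns a dict with "pixels" (384x512x3 uint8, red, green, blue), "camera_matrix" (3x3 intrinsics, pixels), "R" (3x3) and "t" (3): a world point X has camera coordinates R X + t. Camera axes: x right, y down, z forward; pixel columns grow to the right and rows downward; lengths in m; the calibration is good to about 2 mm. The wrist camera is an equidistant fisheye: a pixel r from the principal point sees the ray r / f radians off the axis. A picture is of the moment at which its call begins. There is no depth.
- robot.close_job(): hands the job in, once; it reports no verdict.
The state is a dict: "time_s": time; "q": joint angles; "qvel": joint speeds; "tau": joint torques, N m; "ee_pos": TCP position; "tool_rot": TCP orientation; "ft_force": force on the tool from outside, world axes, zero at the start; "moment": the same for the moment, N m; "gripper_width": finger opening in m.
Only numpy, scipy, OpenCV 4.12 (cv2) and the standard library are available. Lean on these libraries where they do the work, as an engineer would, in place of code of your own. Each camera call takes 0.05 s, during which the arm holds its last target. There are 200 camera calls.

## Working session

There is one attempt and no reset: what is moved stays moved. The work goes in short steps, Python scripts to look and compute and a shell command to move; the robot and the scene stay as the last step left them, time stands still between calls to the robot, and variables do not carry over. Pictures are saved under pics/ and viewed, on a budget of 19 in all, crops included, one or two more only if the job needs it, and the job is handed in when it is done.

```bash
mkdir -p pics && ls
python3 - <<'E'
from workcell import robot
import cv2
o=robot.get_obs()
print(o)
for n in("scene","top"):
    c=robot.camera(n);cv2.imwrite(f"pics/{n}0.png",cv2.resize(c["pixels"][:,:,::-1],(800,600),interpolation=cv2.INTER_CUBIC))
    print(n,c["camera_matrix"],c["R"],c["t"])
E
```

```text
pics
{'time_s': 0.0, 'q': array([ 1.41006624e+00,  3.59402708e-01,  1.10740771e-02, -3.41983596e-04,
       -1.22413578e+00, -2.88096100e-01]), 'qvel': array([-0.00104346,  0.0011853 , -0.00067291, -0.0008085 ,  0.00088829,
       -0.000851  ]), 'tau': array([-1.01523074e-03, -5.82722890e+01,  2.93060213e+01,  6.99709520e+00,
        6.92052490e-03, -1.62214396e-04]), 'ee_pos': array([0.29270451, 0.60768566, 0.22562057]), 'tool_rot': array([ 9.74911570e-01, -2.22590901e-01, -1.07367148e-04,  8.42582372e-04]), 'ft_force': array([ 0.12782477,  0.53427937, -0.83646278]), 'moment': array([-0.00758367,  0.02897191,  0.00349997]), 'gripper_width': 0.08773610045702335}
scene [[457.57508355   0.         261.54056095]
 [  0.         457.57508355 192.91285736]
 [  0.           0.           1.        ]] [[-0.76109681 -0.6486236  -0.0043678 ]
 [-0.45056551  0.53351495 -0.71578804]
 [ 0.4666073  -0.54281601 -0.69830395]] [0.4052268  0.37058229 0.65618056]
top [[408.59017806   0.         251.77065785]
 [  0.         408.59017806 188.13611761]
 [  0.           0.           1.        ]] [[ 0.00460762 -0.99989111  0.01401954]
 [-0.99565185 -0.00589157 -0.092966  ]
 [ 0.09303848 -0.01353023 -0.99557058]] [-0.10853437  0.62643391  0.96661551]
```

View pics/top0.png

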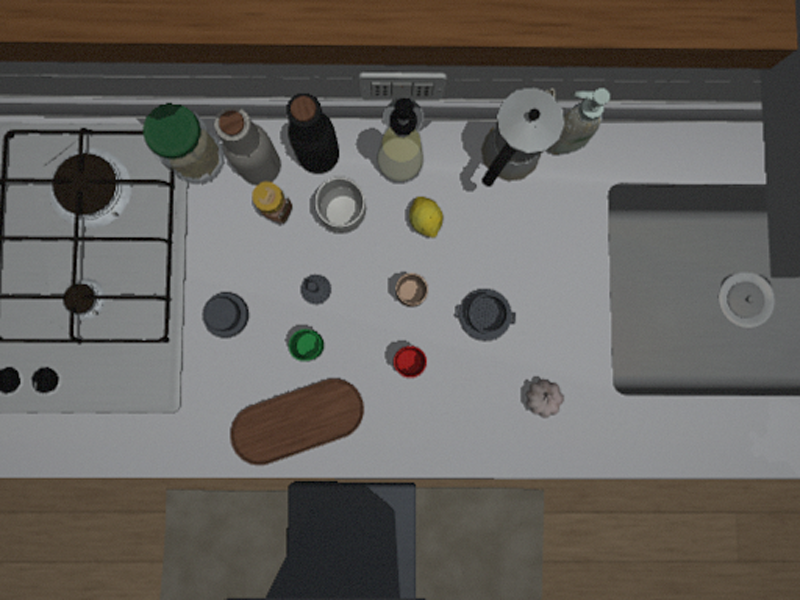

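View pics/scene0.png

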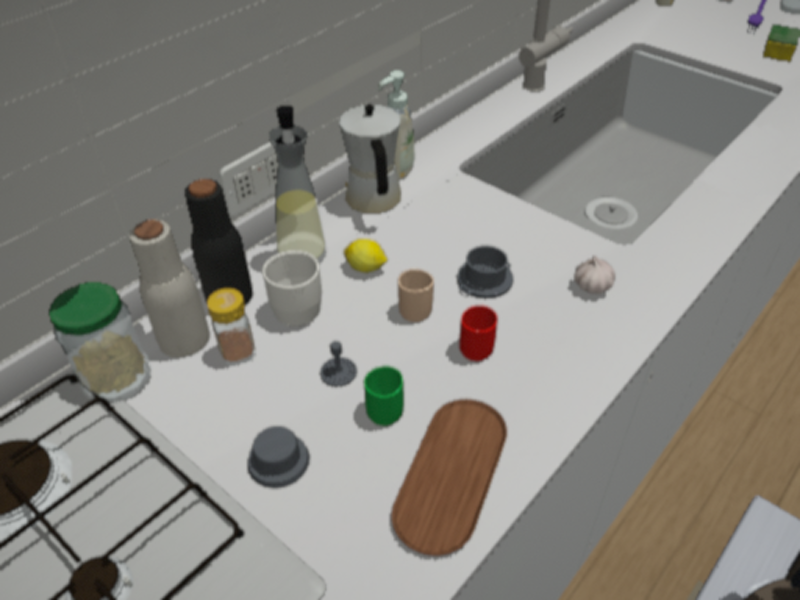

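The green and red beakers are decoys. The clay beaker is at about (411,289) in the top view, the pot at (487,314), the press at (316,288), the lid at (226,314) and the tray at (297,421). Next I'll enlarge both views to measure.

```bash
cat > h.py <<'E'
import numpy as np,cv2
from workcell import robot
def onplane(c,uv,z):
    K,R,t=c["camera_matrix"],c["R"],c["t"]
    d=R.T@np.linalg.inv(K)@np.array([uv[0],uv[1],1.]);o=-R.T@t
    return o+d*(z-o[2])/d[2]
def proj(c,X):
    p=c["camera_matrix"]@(c["R"]@np.array(X)+c["t"]);return p[:2]/p[2]
def crop(c,x0,y0,w,h,s,fn,step=20):
    im=cv2.resize(c["pixels"][y0:y0+h,x0:x0+w,::-1],None,fx=s,fy=s,interpolation=cv2.INTER_CUBIC)
    im=cv2.convertScaleAbs(im,alpha=1.5)
    for u in range(x0,x0+w,step): cv2.putText(im,str(u),(int((u-x0)*s),10),0,.35,(255,0,255));cv2.line(im,(int((u-x0+.5)*s),12),(int((u-x0+.5)*s),20),(255,0,255))
    for v in range(y0,y0+h,step): cv2.putText(im,str(v),(0,int((v-y0+.5)*s)+4),0,.35,(255,0,255));cv2.line(im,(24,int((v-y0+.5)*s)),(32,int((v-y0+.5)*s)),(255,0,255))
    cv2.imwrite(fn,im)
E
python3 - <<'E'
from h import *
c=robot.camera("top");crop(c,120,165,216,140,3.7,"pics/t1.png")
c=robot.camera("scene");crop(c,150,150,190,210,2.8,"pics/s1.png")
E
```

```text
(no output)
```

View pics/t1.png

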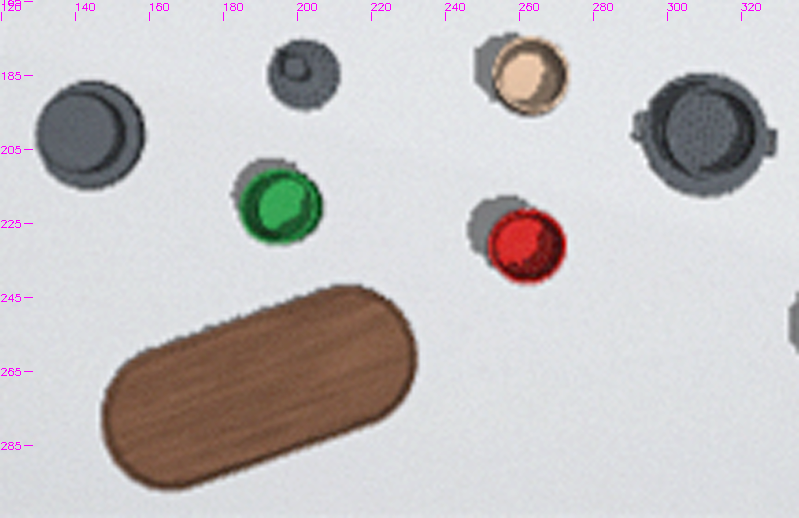

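View pics/s1.png

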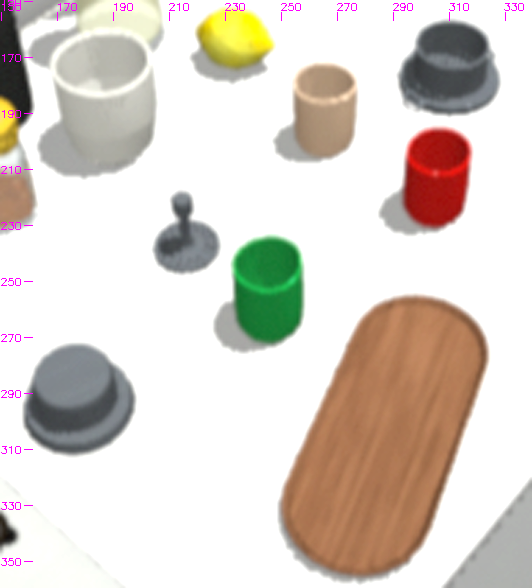

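Run:
```python
from h import *
T=robot.camera("top");S=robot.camera("scene")
t=lambda x,y:(x/3.7+119.5,y/3.7+164.5); s=lambda x,y:(x/2.8+149.5,y/2.8+149.5)
P=lambda n,c,uv,z:print(n,onplane(c,uv,z).round(4))
P("lid brim T",T,t(90.5,135),.008);P("lid dome T",T,t(80,133),.038);P("lid dome S",S,s(73,374),.038)
P("press disc T",T,t(303.5,74),.004);P("knob T",T,t(296,66),.054);P("disc S",S,s(187,246),.004);P("knob S",S,s(182,205),.048)
P("beaker T",T,t(531,75),.064);P("beaker S",S,s(325,83),.064)
P("pot plate T",T,t(705,134.5),.008);P("pot rim T",T,t(709,127),.042);P("pot rim S",S,s(452,45),.042);P("earL",T,t(637,126),.02);P("earR",T,t(772,141),.02)
P("tray T",T,t(259,387.5),.011);P("tray S",S,s(384,436.5),.011)
a=onplane(T,t(160,347),.012);b=onplane(T,t(310,293),.012);print("tray dir",np.degrees(np.arctan2(*(a-b)[[0,1]])))
a=onplane(T,t(190,488),.012);b=onplane(T,t(385,418),.012);print("tray dir",np.degrees(np.arctan2(*(a-b)[[0,1]])))
for n,p in dict(jar=(272,205),cup=(340,218),lemon=(427,222),garlic=(545,400),green=(307,345),red=(410,361)).items(): P(n,T,(p[0]*.64,p[1]*.64),.03)
```

```text
lid brim T [0.5955 0.1613 0.008 ]
lid dome T [0.595  0.1607 0.038 ]
lid dome S [0.5961 0.1625 0.038 ]
press disc T [0.6378 0.0201 0.004 ]
knob T [0.6379 0.0195 0.054 ]
disc S [0.6374 0.0201 0.004 ]
knob S [0.6382 0.0198 0.048 ]
beaker T [ 0.6319 -0.1313  0.064 ]
beaker S [ 0.6318 -0.1303  0.064 ]
pot plate T [ 0.5981 -0.2508  0.008 ]
pot rim T [ 0.6009 -0.2481  0.042 ]
pot rim S [ 0.5977 -0.2502  0.042 ]
earL [ 0.6028 -0.2037  0.02  ]
earR [ 0.5933 -0.2936  0.02  ]
tray T [0.4295 0.0452 0.011 ]
tray S [0.4257 0.056  0.011 ]
tray dir -19.982307181981017
tray dir -19.69213663929173
jar [0.7668 0.0869 0.03  ]
cup [ 0.7468 -0.0205  0.03  ]
lemon [ 0.7414 -0.1578  0.03  ]
garlic [ 0.4641 -0.3398  0.03  ]
green [0.5469 0.028  0.03  ]
red [ 0.523  -0.1314  0.03  ]
```

```bash
cat >> h.py <<'E'
from scipy.spatial.transform import Rotation as Ro
def go(x,y,z,yaw):
    "turn+shift in tool axes to TCP x,y,z with tool down, tool x at yaw deg"
    o=robot.get_obs();R=Ro.from_quat(o["tool_rot"])
    G=Ro.from_euler("z",yaw,degrees=True)*Ro.from_euler("x",np.pi)
    print("t",o["time_s"],"p",o["ee_pos"].round(4),"rows:",(R.inv()*G).as_rotvec().round(3).tolist(),R.inv().apply(np.array([x,y,z])-o["ee_pos"]).round(4).tolist(),
     "w",o["gripper_width"].round(4),"F",o["ft_force"].round(1))
E
python3 - <<'E'
from h import *
for n in("top","scene"):
    c=robot.camera(n);hsv=cv2.cvtColor(c["pixels"],cv2.COLOR_RGB2HSV)
    m=cv2.inRange(hsv,(0,60,20),(25,255,220))
    if n=="top": m[:235]=0;m[300:]=0
    m=cv2.morphologyEx(m,cv2.MORPH_OPEN,np.ones((3,3)))
    cs,_=cv2.findContours(m,0,cv2.CHAIN_APPROX_NONE)
    if n=="scene": cs=[k for k in cs if cv2.pointPolygonTest(k,(287,305),False)>0]
    k=max(cs,key=cv2.contourArea)[:,0]
    P=np.array([onplane(c,p,.010)[:2] for p in k])*1000
    print(n,cv2.minAreaRect(P.astype(np.float32)),len(k))
go(.632,-.1308,.16,0)
go(.632,-.1308,.16,180)
E
```

```text
top ((429.2823181152344, 45.05168914794922), (92.75798797607422, 211.09024047851562), 19.040613174438477) 203
scene ((429.14959716796875, 45.52788543701172), (91.88475036621094, 212.7184600830078), 19.12543296813965) 245Traceback (most recent call last):
  File "<stdin>", line 12, in <module>
  File "h.py", line 21, in go
    "w",o["gripper_width"].round(4),"F",o["ft_force"].round(1))
        ^^^^^^^^^^^^^^^^^^^^^^^^
AttributeError: 'float' object has no attribute 'round'
```

Both views now put the tray centre at (0.429, 0.045), so I can move.

```bash
sed -i 's/"w",o\["gripper_width"\].round(4)/"w",round(o["gripper_width"],4)/' h.py && python3 -c "
from h import *
go(.632,-.1308,.16,0)"
```

```text
t 0.4 p [0.2929 0.6081 0.2264] rows: [0.0, 0.0, -0.449] [0.6262, 0.5186, 0.0665] w 0.0877 F [ 0.6 -0.  -0.1]
```

```bash
R='[[0,0,-0.449],[0.626,0.5186,0.0665],1]'; python3 -m pendant '[[[0,0,-0.449],[0.626,0.5186,0.0665],1],[[0,0,-0.449],[0.626,0.5186,0.0665],1],[[0,0,-0.449],[0.626,0.5186,0.0665],1],[[0,0,-0.449],[0.626,0.5186,0.0665],1],[[0,0,-0.449],[0.626,0.5186,0.0665],1],[[0,0,-0.449],[0.626,0.5186,0.0665],1],[[0,0,-0.449],[0.626,0.5186,0.0665],1],[[0,0,-0.449],[0.626,0.5186,0.0665],1],[[0,0,-0.449],[0.626,0.5186,0.0665],1],[[0,0,-0.449],[0.626,0.5186,0.0665],1],[[0,0,-0.449],[0.626,0.5186,0.0665],1],[[0,0,-0.449],[0.626,0.5186,0.0665],1],[[0,0,-0.449],[0.626,0.5186,0.0665],1],[[0,0,-0.449],[0.626,0.5186,0.0665],1],[[0,0,-0.449],[0.626,0.5186,0.0665],1],[[0,0,-0.449],[0.626,0.5186,0.0665],1],[[0,0,-0.449],[0.626,0.5186,0.0665],1],[[0,0,-0.449],[0.626,0.5186,0.0665],1]]' 15; python3 -c "
from h import *
go(.632,-.1308,.021,0);print(robot.get_obs()['q'])
crop(robot.camera('wrist'),0,0,512,384,1.5,'pics/w1.png',40)"
```

```text
time_s: 2.65
ee_pos: [0.6319, -0.1298, 0.1605]
tool_rot: [1.0, 0.001, 0.0, -0.0]
ft_force: [0.9, 0.4, 0.2]
gripper_width: 0.0877
t 2.65 p [ 0.6319 -0.1298  0.1605] rows: [-0.0, -0.001, 0.002] [-0.0, 0.0011, 0.1395] w 0.0877 F [0.9 0.4 0.2]
[ 9.93329573e-02  3.56234571e-01 -1.48153751e-01 -4.11619949e-05
 -1.06571182e+00  1.47309488e+00]
```

View pics/w1.png

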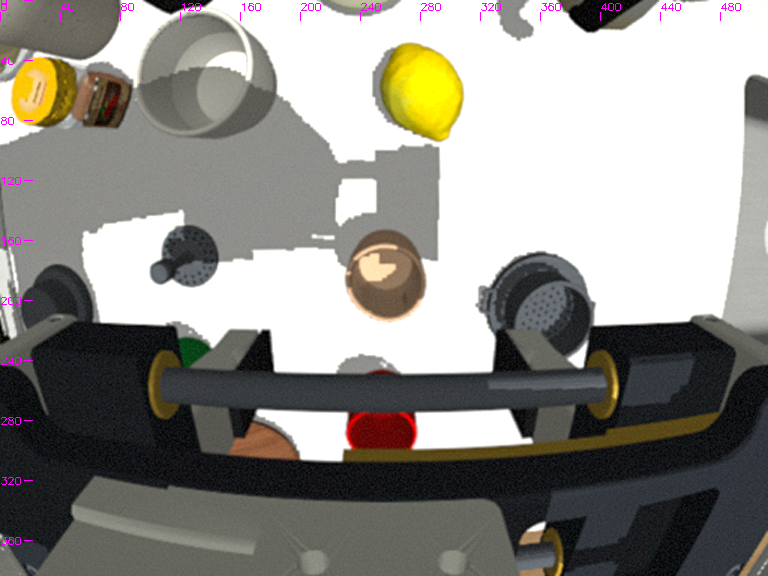

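The clay beaker, at about (257,182), is centred between the fingers with nothing in the way. Now I descend and grip.

```bash
python3 -m pendant '[[[0,0,0],[0,0.001,0.06],1],[[0,0,0],[0,0.001,0.11],1],[[0,0,0],[0,0.001,0.1425],1],[[0,0,0],[0,0.001,0.1425],1],[[0,0,0],[0,0.001,0.1425],1],[[0,0,0],[0,0.001,0.1425],0],[[0,0,0],[0,0.001,0.1425],0],[[0,0,0],[0,0.001,0.1425],0],[[0,0,0],[0,0.001,0.1425],0],[[0,0,0],[0,0.001,0.1425],0],[[0,0,0],[0,0.001,0.1425],0],[[0,0,0],[0,0.001,0.1425],0]]' 15; python3 -c "
from h import *
go(.632,-.1308,.13,0)"
```

```text
time_s: 4.2
ee_pos: [0.6319, -0.1318, 0.0177]
tool_rot: [1.0, 0.0, 0.0, 0.0]
ft_force: [-0.2, -0.1, 2.4]
gripper_width: 0.048
t 4.2 p [ 0.6319 -0.1318  0.0177] rows: [0.0, -0.0, 0.0] [0.0001, -0.0009, -0.1123] w 0.048 F [-0.2 -0.1  2.4]
```

```bash
python3 -m pendant '[[[0,0,0],[0,0,-0.05],0],[[0,0,0],[0,0,-0.1],0],[[0,0,0],[-0.03,-0.026,-0.11],0],[[0,0,0],[-0.07,-0.061,-0.11],0],[[0,0,0],[-0.11,-0.096,-0.11],0],[[0,0,0],[-0.15,-0.131,-0.11],0],[[0,0,0],[-0.19,-0.166,-0.11],0],[[0,0,0],[-0.2027,-0.177,-0.1],0],[[0,0,0],[-0.2027,-0.177,-0.06],0],[[0,0,0],[-0.2027,-0.177,-0.04],0],[[0,0,0],[-0.2027,-0.177,-0.04],0],[[0,0,0],[-0.2027,-0.177,-0.04],0],[[0,0,0],[-0.2027,-0.177,-0.04],0]]'; python3 -c "
from h import *
go(.4292,.0453,.0229,0)
c=robot.camera('scene');crop(c,220,170,150,190,3,'pics/s2.png')"
```

```text
time_s: 5.82
ee_pos: [0.4298, 0.0455, 0.0584]
tool_rot: [1.0, 0.0, 0.001, -0.0]
ft_force: [-0.3, 0.4, -0.6]
gripper_width: 0.0482
t 5.825 p [0.4298 0.0455 0.0584] rows: [-0.001, -0.001, 0.0] [-0.0006, 0.0002, 0.0355] w 0.0482 F [-0.3  0.4 -0.6]
```

View pics/s2.png

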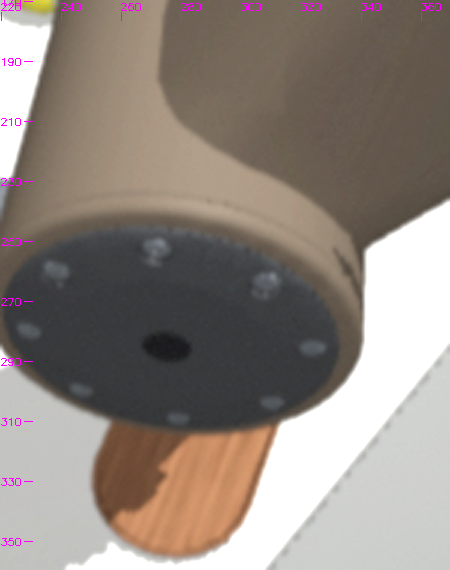

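In the scene view the arm hides the beaker, but the opening of 48 mm shows it is still held. Now I lower and release.

```bash
python3 -m pendant '[[[0,0,0],[-0.0005,0,0.02],0],[[0,0,0],[-0.0005,0,0.03],0],[[0,0,0],[-0.0005,0,0.034],0],[[0,0,0],[-0.0005,0,0.0355],0],[[0,0,0],[-0.0005,0,0.0355],0],[[0,0,0],[-0.0005,0,0.0355],0]]'; python3 -m pendant '[[[0,0,0],[0,0,0],0.7],[[0,0,0],[0,0,0],0.8],[[0,0,0],[0,0,0],0.9],[[0,0,0],[0,0,0],1],[[0,0,0],[0,0,-0.03],1],[[0,0,0],[0,0,-0.08],1],[[0,0,0],[0,0,-0.13],1],[[0,0,0],[0,0,-0.14],1],[[0,0,0],[0,0,-0.14],1]]'; python3 -c "
from h import *
go(.598,-.250,.16,84)
crop(robot.camera('wrist'),100,80,320,240,2.5,'pics/w2.png',40)"
```

```text
time_s: 6.62
ee_pos: [0.4289, 0.0453, 0.0228]
tool_rot: [1.0, 0.0, 0.0, -0.0]
ft_force: [-1.7, -0.9, 5.5]
gripper_width: 0.0487
time_s: 7.75
ee_pos: [0.4287, 0.0454, 0.1623]
tool_rot: [1.0, 0.0, 0.001, -0.001]
ft_force: [-0.2, -0.4, 0.2]
gripper_width: 0.0877
t 7.75 p [0.4287 0.0454 0.1623] rows: [0.0, -0.002, -1.466] [0.1693, 0.2954, 0.0022] w 0.0877 F [-0.2 -0.4  0.2]
```

View pics/w2.png

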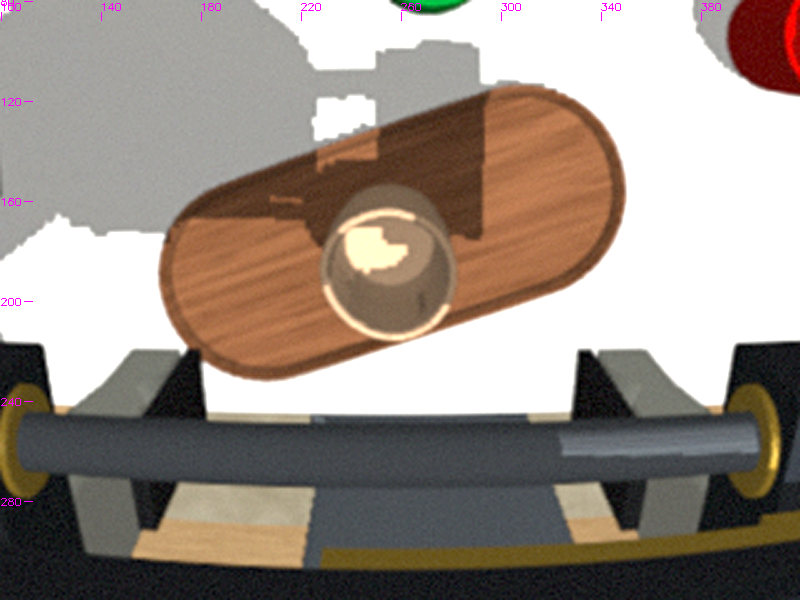

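The beaker stands upright on the tray. A yaw of 84° would take joint 6 out of range, so I'll approach the pot at -96°.

```bash
python3 -m pendant '[[[0,0,1.676],[0.1693,0.2954,0.002],1],[[0,0,1.676],[0.1693,0.2954,0.002],1],[[0,0,1.676],[0.1693,0.2954,0.002],1],[[0,0,1.676],[0.1693,0.2954,0.002],1],[[0,0,1.676],[0.1693,0.2954,0.002],1],[[0,0,1.676],[0.1693,0.2954,0.002],1],[[0,0,1.676],[0.1693,0.2954,0.002],1],[[0,0,1.676],[0.1693,0.2954,0.002],1],[[0,0,1.676],[0.1693,0.2954,0.002],1],[[0,0,1.676],[0.1693,0.2954,0.002],1],[[0,0,1.676],[0.1693,0.2954,0.002],1],[[0,0,1.676],[0.1693,0.2954,0.002],1],[[0,0,1.676],[0.1693,0.2954,0.002],1]]' 15; python3 -c "
from h import *
go(.598,-.250,.0128,-96)
a=robot.camera('wrist');t=robot.camera('top')
def mk(c,x0,y0,w,h,f):
    crop(c,x0,y0,w,h,400/w,'/tmp/a.png',20);return cv2.resize(cv2.imread('/tmp/a.png'),(400,int(400*h/w)))
A=mk(a,160,100,200,150,0);B=mk(t,140,225,100,75,0)
cv2.imwrite('pics/m3.png',np.hstack([A,B]))"
```

```text
time_s: 9.43
ee_pos: [0.598, -0.2501, 0.16]
tool_rot: [-0.669, 0.743, -0.0, 0.0]
ft_force: [1.1, 0.3, 0.6]
gripper_width: 0.0877
t 9.425 p [ 0.598  -0.2501  0.16  ] rows: [-0.0, 0.0, 0.001] [-0.0001, 0.0, 0.1472] w 0.0877 F [1.1 0.3 0.6]
```

View pics/m3.png

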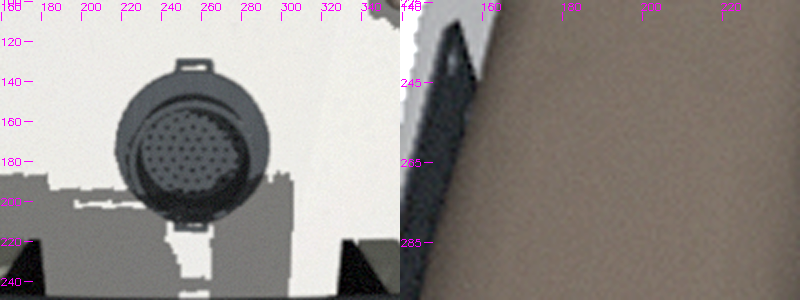

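The ears at about (256,134) and (254,212) lie across the closing line, so the grip is clear. Now I descend and grip the pot.

```bash
python3 -m pendant '[[[0,0,0],[0,0,0.06],1],[[0,0,0],[0,0,0.11],1],[[0,0,0],[0,0,0.135],1],[[0,0,0],[0,0,0.1465],1],[[0,0,0],[0,0,0.1465],1],[[0,0,0],[0,0,0.1465],1],[[0,0,0],[0,0,0.1465],0],[[0,0,0],[0,0,0.1465],0],[[0,0,0],[0,0,0.1465],0],[[0,0,0],[0,0,0.1465],0],[[0,0,0],[0,0,0.1465],0],[[0,0,0],[0,0,0.1465],0]]' 20;  python3 -m pendant '[[[0,0,0],[0,0,-0.03],0],[[0,0,0],[0,0,-0.08],0],[[0,0,0],[0,0,-0.13],0],[[0,0,0],[0,0,-0.15],0],[[0,0,0],[0,0,-0.15],0]]'; python3 -c "
from h import *
go(.4289,.0453,.2,-96)
t=robot.camera('scene');crop(t,220,150,130,210,2.8,'pics/s4.png',20)"
```

```text
time_s: 11.02
ee_pos: [0.598, -0.2501, 0.0138]
tool_rot: [-0.669, 0.743, -0.0, -0.0]
ft_force: [-0.9, 1.2, 4.1]
gripper_width: 0.0584
time_s: 11.65
ee_pos: [0.5989, -0.2502, 0.1652]
tool_rot: [-0.669, 0.743, -0.001, 0.001]
ft_force: [-0.3, 0.1, -1.8]
gripper_width: 0.0584
t 11.65 p [ 0.5989 -0.2502  0.1652] rows: [-0.003, 0.0, -0.0] [-0.2761, 0.1999, -0.0354] w 0.0584 F [-0.3  0.1 -1.8]
```

View pics/s4.png

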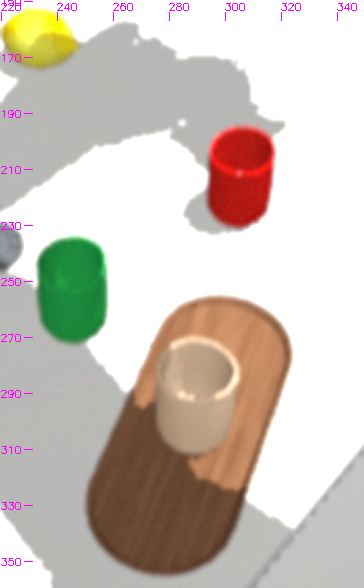

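```bash
python3 -c "
from h import *
t=robot.camera('scene');print(onplane(t,(290.0,281.6),.069))
for z in (.069,.005):
  p=np.array([proj(t,(.4289+.025*np.cos(a),.0453+.025*np.sin(a),z)) for a in np.linspace(0,6.283,60)])
  print(((p.min(0)-[219.5,149.5])*2.8).round(1),((p.max(0)-[219.5,149.5])*2.8).round(1))
"
```

```text
[0.42936903 0.0453078  0.069     ]
[157.2 336.8] [238.9 405.3]
[155.5 394.8] [232.8 462.1]
```

The beaker's rim matches the prediction to under 1 mm. Now I carry the pot over it.

```bash
python3 -m pendant '[[[0,0,0],[-0.03,0.022,0],0],[[0,0,0],[-0.07,0.051,0],0],[[0,0,0],[-0.11,0.08,0],0],[[0,0,0],[-0.15,0.109,0],0],[[0,0,0],[-0.19,0.138,0],0],[[0,0,0],[-0.23,0.167,0],0],[[0,0,0],[-0.265,0.192,0],0],[[0,0,0],[-0.2761,0.1999,0.02],0],[[0,0,0],[-0.2761,0.1999,0.06],0],[[0,0,0],[-0.2761,0.1999,0.065],0],[[0,0,0],[-0.2761,0.1999,0.065],0],[[0,0,0],[-0.2761,0.1999,0.065],0],[[0,0,0],[-0.2761,0.1999,0.065],0]]'; python3 -c "
from h import *
go(.4291,.0453,.0768,-96)
crop(robot.camera('wrist'),130,100,250,187,3,'pics/w5.png',40)"
```

```text
time_s: 13.38
ee_pos: [0.4288, 0.0455, 0.0994]
tool_rot: [-0.669, 0.743, -0.0, 0.001]
ft_force: [1.2, 0.1, -0.5]
gripper_width: 0.0588
t 13.375 p [0.4288 0.0455 0.0994] rows: [-0.001, 0.001, -0.001] [0.0002, -0.0003, 0.0226] w 0.0588 F [ 1.2  0.1 -0.5]
```

View pics/w5.png

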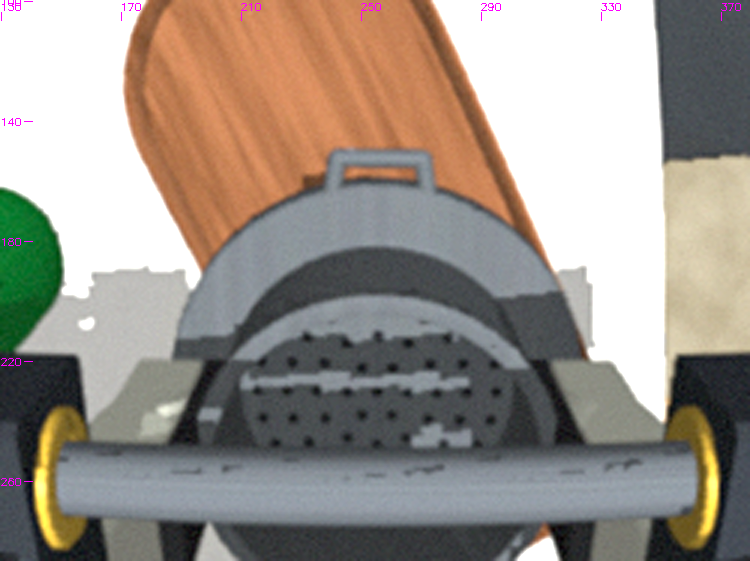

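```bash
cat >> h.py <<'E'
def fish(c,X):
    p=c["R"]@np.array(X)+c["t"];K=c["camera_matrix"];th=np.arctan2(np.hypot(p[0],p[1]),p[2]);ph=np.arctan2(p[1],p[0])
    return K[:2,2]+K[0,0]*th*np.array([np.cos(ph),np.sin(ph)])
E
python3 -c "
from h import *
c=robot.camera('wrist');o=robot.get_obs();e=o['ee_pos'];X=Ro.from_quat(o['tool_rot']).as_matrix()[:,0]
for s in(1,-1):
  for d in(-.003,0,.003):
    q=e+X*(s*.042+d);q[2]=e[2]-.0138+.0085;print(s,d,((fish(c,q)-[129.5,99.5])*3).round(1))
    q=e+X*(s*.031+d);q[2]=e[2]-.0138+.042;print('  rim',((fish(c,q)-[129.5,99.5])*3).round(1))
"
```

```text
1 -0.003 [373.2 200.9]
  rim [372.2 315.2]
1 0 [373.2 185.2]
  rim [372.1 296.7]
1 0.003 [373.2 169.3]
  rim [372.1 278. ]
-1 -0.003 [373.6 575. ]
  rim [372.8 631.6]
-1 0 [373.6 564.2]
  rim [372.7 619.2]
-1 0.003 [373.6 553.2]
  rim [372.7 606.5]
```

The pot sits level and within 1 mm of the tool axis. I'll lower it onto the rim and release with a small opening.

```bash
python3 -m pendant '[[[0,0,0],[0,0,0.01],0],[[0,0,0],[0,0,0.016],0],[[0,0,0],[0,0,0.02],0],[[0,0,0],[0,0,0.022],0],[[0,0,0],[0,0,0.023],0],[[0,0,0],[0,0,0.023],0],[[0,0,0],[0,0,0.023],0]]'; python3 -c "
from h import *
go(.4291,.0453,.0768,-96)"
```

```text
time_s: 14.35
ee_pos: [0.4284, 0.0454, 0.0764]
tool_rot: [-0.669, 0.743, -0.0, 0.0]
ft_force: [-3.5, -0.0, 11.0]
gripper_width: 0.0581
t 14.35 p [0.4284 0.0454 0.0764] rows: [-0.001, -0.0, 0.0] [0.0, -0.0007, -0.0004] w 0.0581 F [-3.5 -0.  11. ]
```

```bash
python3 -m pendant '[[[0,0,0],[0,0,-0.0005],0],[[0,0,0],[0,0,-0.0007],0.72],[[0,0,0],[0,0,-0.0007],0.78],[[0,0,0],[0,0,-0.0007],0.85],[[0,0,0],[0,0,-0.0007],0.9],[[0,0,0],[0,0,-0.02],0.9],[[0,0,0],[0,0,-0.07],0.9],[[0,0,0],[0,0,-0.12],0.9],[[0,0,0],[0,0,-0.12],0.9]]'; python3 -c "
from h import *
go(.638,.020,.16,0)"
```

```text
time_s: 15.48
ee_pos: [0.4304, 0.0464, 0.1994]
tool_rot: [-0.669, 0.743, -0.001, 0.004]
ft_force: [-0.1, 0.6, 0.1]
gripper_width: 0.0788
t 15.475 p [0.4304 0.0464 0.1994] rows: [-0.008, -0.003, -1.675] [0.0047, -0.209, 0.0408] w 0.0788 F [-0.1  0.6  0.1]
```

```bash
python3 -m pendant '[[[0,0,-1.676],[0.0045,-0.21,0.04],0.9],[[0,0,-1.676],[0.0045,-0.21,0.04],0.9],[[0,0,-1.676],[0.0045,-0.21,0.04],0.9],[[0,0,-1.676],[0.0045,-0.21,0.04],0.9],[[0,0,-1.676],[0.0045,-0.21,0.04],0.9],[[0,0,-1.676],[0.0045,-0.21,0.04],0.9],[[0,0,-1.676],[0.0045,-0.21,0.04],0.7],[[0,0,-1.676],[0.0045,-0.21,0.04],0.6],[[0,0,-1.676],[0.0045,-0.21,0.04],0.6],[[0,0,-1.676],[0.0045,-0.21,0.04],0.6],[[0,0,-1.676],[0.0045,-0.21,0.04],0.6],[[0,0,-1.676],[0.0045,-0.21,0.04],0.6],[[0,0,-1.676],[0.0045,-0.21,0.04],0.6]]' 15; python3 -c "
from h import *
go(.638,.020,.035,0)
a=robot.camera('wrist');s=robot.camera('scene')
crop(a,150,90,210,190,1.9,'/tmp/a.png');crop(s,220,210,130,145,2.5,'/tmp/b.png')
A=cv2.imread('/tmp/a.png');B=cv2.imread('/tmp/b.png');h=min(len(A),len(B));cv2.imwrite('pics/m6.png',np.hstack([A[:h],B[:h]]))
e=robot.get_obs()['ee_pos'];print(fish(a,(.638,.02,.056)),fish(a,(.638,.02,0)))
for z,r in((.069+.036,.031),(.0715,.042)):
  p=np.array([proj(s,(.4291+r*np.cos(t),.0453+r*np.sin(t),z)) for t in np.linspace(0,6.283,60)]);print(p.min(0).round(1),p.max(0).round(1))"
```

```text
time_s: 17.1
ee_pos: [0.6365, 0.0189, 0.1555]
tool_rot: [1.0, -0.0, -0.0, -0.0]
ft_force: [0.1, -0.2, 0.9]
gripper_width: 0.0527
t 17.1 p [0.6365 0.0189 0.1555] rows: [-0.0, 0.0, -0.001] [0.0015, -0.0011, 0.1205] w 0.0527 F [ 0.1 -0.2  0.9]
[254.40498936 185.72817419] [254.52232334 171.94383503]
[272.3 254.2] [309.7 284.8]
[265.6 261.1] [314.8 302.2]
```

View pics/m6.png

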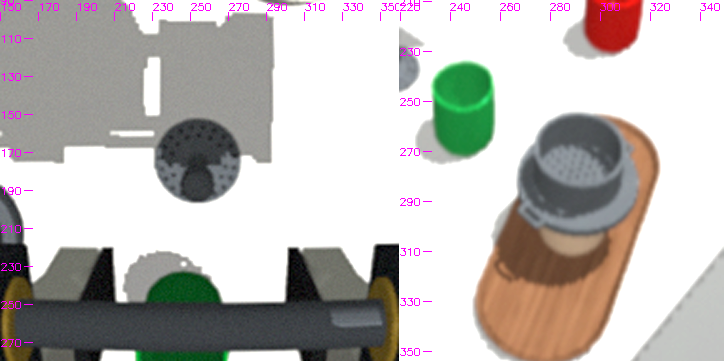

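The pot sits level and centred on the beaker, with its rim centre within 0.3 px of the prediction. The press is under the gripper, knob at about (253,184). Now I grip the knob.

```bash
python3 -m pendant '[[[0,0,0],[0.0015,-0.001,0.06],0.6],[[0,0,0],[0.0015,-0.001,0.1],0.6],[[0,0,0],[0.0015,-0.001,0.12],0.6],[[0,0,0],[0.0015,-0.001,0.1205],0.6],[[0,0,0],[0.0015,-0.001,0.1205],0.5],[[0,0,0],[0.0015,-0.001,0.1205],0],[[0,0,0],[0.0015,-0.001,0.1205],0],[[0,0,0],[0.0015,-0.001,0.1205],0],[[0,0,0],[0.0015,-0.001,0.1205],0],[[0,0,0],[0.0015,-0.001,0.1205],0],[[0,0,0],[0.0015,-0.001,0.1205],0]]' 15;  python3 -m pendant '[[[0,0,0],[0,0,-0.03],0],[[0,0,0],[0,0,-0.08],0],[[0,0,0],[0,0,-0.13],0],[[0,0,0],[0,0,-0.175],0],[[0,0,0],[0,0,-0.175],0],[[0,0,0],[0,0,-0.175],0],[[0,0,0],[0,0,-0.175],0]]'; python3 -c "
from h import *
go(.4291,.0453,.21,0)
crop(robot.camera('wrist'),100,60,320,240,2,'pics/w7.png',40)"
```

```text
time_s: 18.58
ee_pos: [0.6383, 0.02, 0.0354]
tool_rot: [1.0, 0.0, 0.0, -0.0]
ft_force: [-0.7, 1.6, 2.8]
gripper_width: 0.0152
time_s: 19.45
ee_pos: [0.6372, 0.0198, 0.2084]
tool_rot: [1.0, 0.0, -0.001, 0.0]
ft_force: [-0.4, 1.2, -1.1]
gripper_width: 0.0153
t 19.45 p [0.6372 0.0198 0.2084] rows: [0.001, 0.003, 0.0] [-0.2081, -0.0256, -0.0011] w 0.0153 F [-0.4  1.2 -1.1]
```

View pics/w7.png

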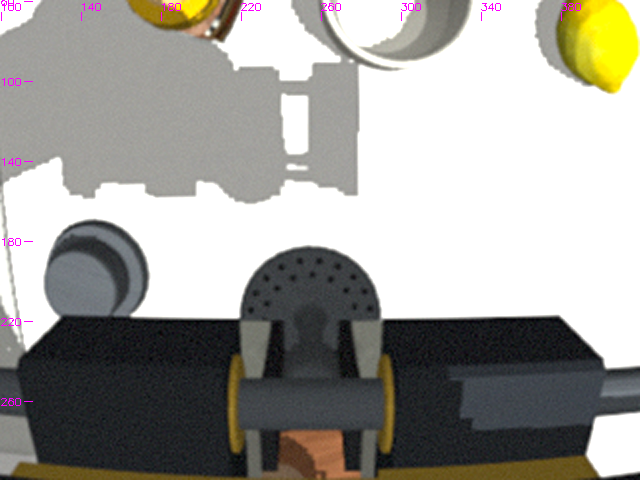

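```bash
python3 -c "
from h import *
c=robot.camera('wrist');e=robot.get_obs()['ee_pos']
for d in(-.003,0,.003): print(d,fish(c,e+[.0245+d,0,-.0354+.005]),fish(c,e+[.0245+d,0,-.0354]))
go(.4291,.0453,.21,0)"
```

```text
-0.003 [255.72163887 184.17230244] [255.70166295 182.21231524]
0 [255.72683329 179.74846532] [255.70661427 177.88834102]
0.003 [255.73197419 175.29046238] [255.71151573 173.53258182]
t 19.55 p [0.6375 0.0198 0.2087] rows: [0.001, 0.002, 0.0] [-0.2084, -0.0255, -0.0009] w 0.0154 F [ 0.2 -1.1 -0.5]
```

```bash
python3 -m pendant '[[[0,0,0],[-0.03,-0.004,0],0],[[0,0,0],[-0.07,-0.009,0],0],[[0,0,0],[-0.11,-0.014,0],0],[[0,0,0],[-0.15,-0.019,0],0],[[0,0,0],[-0.185,-0.023,0],0],[[0,0,0],[-0.2085,-0.0255,0],0],[[0,0,0],[-0.2085,-0.0255,0.03],0],[[0,0,0],[-0.2085,-0.0255,0.055],0],[[0,0,0],[-0.2085,-0.0255,0.055],0],[[0,0,0],[-0.2085,-0.0255,0.055],0],[[0,0,0],[-0.2085,-0.0255,0.055],0]]'; python3 -c "
from h import *
go(.4291,.0453,.1069,0)
c=robot.camera('wrist');e=robot.get_obs()['ee_pos'];print([fish(c,(.4291+r,.0453,.105)) for r in (.0275,.031)],fish(c,e+[.0245,0,-.0304]))
crop(c,180,140,150,112,5,'pics/w8.png',20)"
```

```text
time_s: 20.92
ee_pos: [0.4302, 0.0456, 0.156]
tool_rot: [1.0, 0.0, 0.001, -0.0]
ft_force: [-0.0, -1.1, -0.1]
gripper_width: 0.0158
t 20.925 p [0.4302 0.0456 0.156 ] rows: [-0.001, -0.001, 0.0] [-0.0011, 0.0004, 0.0491] w 0.0158 F [-0.  -1.1 -0.1]
[array([256.27188048, 170.43658599]), array([256.27986697, 165.68074867])] [255.8761957  180.19012842]
```

View pics/w8.png

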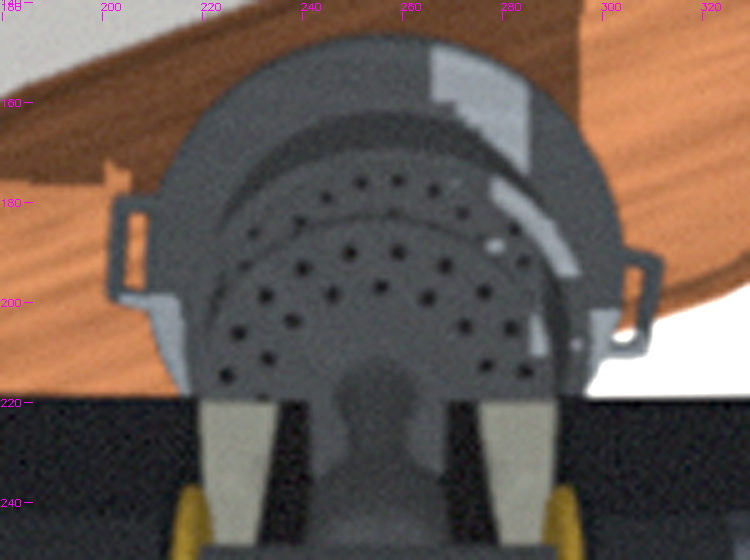

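The disc's far edge, at about (255,183), lies about 2 mm nearer the robot than predicted. The disc is also about 1.5 mm to the left of the pot's centre. I'll correct both, then lower into the mouth.

```bash
python3 -m pendant '[[[0,0,0],[0.0015,0.0013,0.005],0],[[0,0,0],[0.0015,0.0013,0.01],0],[[0,0,0],[0.0015,0.0013,0.012],0],[[0,0,0],[0.0015,0.0013,0.012],0],[[0,0,0],[0.0015,0.0013,0.012],0],[[0,0,0],[0.0015,0.0013,0.012],0]]'; python3 -c "
from h import *
go(.4291,.0453,.1069,0)
c=robot.camera('wrist');e=robot.get_obs()['ee_pos'];print([fish(c,(.4291+r,.0453,.105)) for r in (.0275,.031)],fish(c,e+[.0245,0,-.0304]),c['camera_matrix'])
crop(c,190,140,135,100,5.7,'pics/w9.png',20)"
```

```text
time_s: 21.72
ee_pos: [0.4311, 0.0441, 0.1432]
tool_rot: [1.0, 0.0, 0.0, -0.0]
ft_force: [-0.2, 0.6, -0.7]
gripper_width: 0.0151
t 21.725 p [0.4311 0.0441 0.1432] rows: [-0.0, -0.0, 0.0] [-0.002, -0.0012, 0.0363] w 0.0151 F [-0.2  0.6 -0.7]
[array([254.09214458, 175.7317938 ]), array([254.09186164, 170.7061441 ])] [255.86966172 180.04925749] [[297.31863964   0.         255.09048352]
 [  0.         297.31863964 187.67128623]
 [  0.           0.           1.        ]]
```

View pics/w9.png

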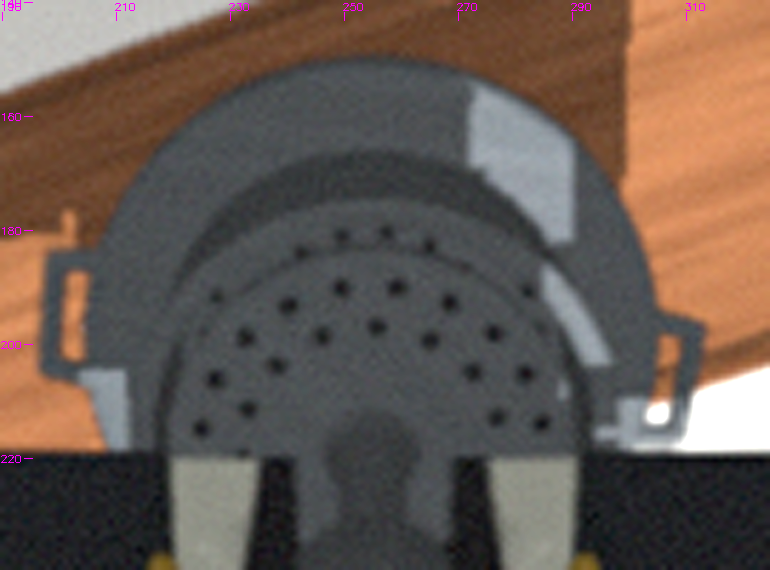

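The disc and pot are now concentric, both at column about 374 of the crop, with a far gap of about 3 mm as expected. Now I lower.

```bash
python3 -m pendant '[[[0,0,0],[0,0,0.006],0],[[0,0,0],[0,0,0.012],0],[[0,0,0],[0,0,0.018],0],[[0,0,0],[0,0,0.024],0],[[0,0,0],[0,0,0.029],0],[[0,0,0],[0,0,0.033],0],[[0,0,0],[0,0,0.033],0],[[0,0,0],[0,0,0.033],0]]' 8; python3 -c "
from h import *
go(.4291,.0453,.1069,0)"
```

```text
time_s: 22.78
ee_pos: [0.4312, 0.0441, 0.1102]
tool_rot: [1.0, 0.0, 0.0, -0.0]
ft_force: [-0.6, -0.0, -1.1]
gripper_width: 0.0157
t 22.775 p [0.4312 0.0441 0.1102] rows: [-0.0, -0.0, 0.0] [-0.0021, -0.0012, 0.0033] w 0.0157 F [-0.6 -0.  -1.1]
```

```bash
python3 -m pendant '[[[0,0,0],[0,0,0.0015],0],[[0,0,0],[0,0,0.003],0],[[0,0,0],[0,0,0.0035],0],[[0,0,0],[0,0,0.0035],0],[[0,0,0],[0,0,0.0035],0]]'; python3 -m pendant '[[[0,0,0],[0,0,-0.0005],0.22],[[0,0,0],[0,0,-0.0005],0.26],[[0,0,0],[0,0,-0.0005],0.26],[[0,0,0],[0,0,-0.01],0.26],[[0,0,0],[0,0,-0.03],0.27],[[0,0,0],[0,0,-0.07],0.4],[[0,0,0],[0,0,-0.09],0.6],[[0,0,0],[0,0,-0.09],0.9],[[0,0,0],[0,0,-0.09],0.9]]' 15; python3 -c "
from h import *
go(.5957,.1615,.16,0)
print(robot.get_obs()['q'])"
```

```text
time_s: 23.4
ee_pos: [0.431, 0.0441, 0.1066]
tool_rot: [1.0, 0.0, 0.0, -0.0]
ft_force: [-1.2, -0.5, 0.6]
gripper_width: 0.0153
time_s: 24.52
ee_pos: [0.4306, 0.0439, 0.1963]
tool_rot: [1.0, 0.0, -0.0, -0.0]
ft_force: [-0.4, 0.2, 0.2]
gripper_width: 0.0579
t 24.525 p [0.4306 0.0439 0.1963] rows: [-0.0, 0.0, 0.0] [0.1651, -0.1175, 0.0363] w 0.0579 F [-0.4  0.2  0.2]
[ 5.60490650e-01 -2.77913517e-02 -5.36354921e-01 -3.26985194e-04
 -1.06249738e+00  1.01051213e+00]
```

```bash
python3 -m pendant '[[[0,0,1.571],[0.165,-0.1175,0.036],1],[[0,0,1.571],[0.165,-0.1175,0.036],1],[[0,0,1.571],[0.165,-0.1175,0.036],1],[[0,0,1.571],[0.165,-0.1175,0.036],1],[[0,0,1.571],[0.165,-0.1175,0.036],1],[[0,0,1.571],[0.165,-0.1175,0.036],1],[[0,0,1.571],[0.165,-0.1175,0.036],1],[[0,0,1.571],[0.165,-0.1175,0.036],1],[[0,0,1.571],[0.165,-0.1175,0.036],1],[[0,0,1.571],[0.165,-0.1175,0.036],1],[[0,0,1.571],[0.165,-0.1175,0.036],1],[[0,0,1.571],[0.165,-0.1175,0.036],1]]' 15; python3 -c "
from h import *
go(.5957,.1615,.0145,-90)
a=robot.camera('wrist');s=robot.camera('top')
crop(a,150,90,210,190,1.9,'/tmp/a.png');crop(s,130,205,120,100,3.3,'/tmp/b.png')
A=cv2.imread('/tmp/a.png');B=cv2.imread('/tmp/b.png');h=min(len(A),len(B));cv2.imwrite('pics/m10.png',np.hstack([A[:h],B[:h]]))
print(fish(a,(.5957,.1615,.038)),fish(a,(.5957,.1615,.0)), proj(s,(.4291,.0453,.105)), proj(s,(.4291,.0453,.127)))"
```

```text
time_s: 26.02
ee_pos: [0.5959, 0.1615, 0.1603]
tool_rot: [0.707, -0.707, -0.0, 0.0]
ft_force: [0.8, 0.5, -0.4]
gripper_width: 0.0876
t 26.025 p [0.5959 0.1615 0.1603] rows: [0.0, -0.0, 0.001] [0.0, 0.0001, 0.1458] w 0.0876 F [ 0.8  0.5 -0.4]
[254.44473625 181.19686784] [254.50439017 172.50546483] [183.60497764 273.88537991] [182.05068575 275.07068079]
```

View pics/m10.png

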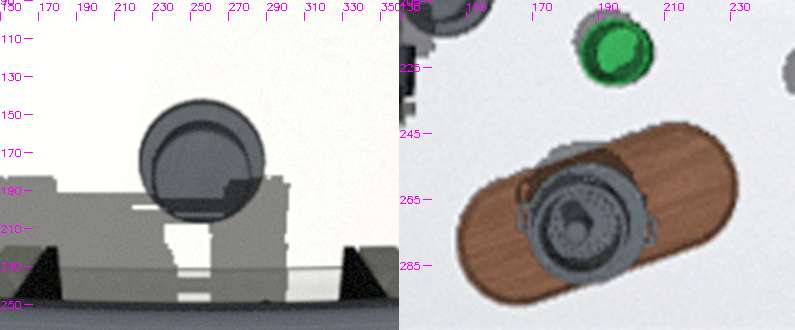

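```bash
python3 -c "
from h import *
T=robot.camera('top');S=robot.camera('scene')
crop(T,155,245,60,55,6.6,'/tmp/a.png',10);crop(S,255,230,70,65,6,'/tmp/b.png',10)
A=cv2.imread('/tmp/a.png');B=cv2.imread('/tmp/b.png');h=min(len(A),len(B));cv2.imwrite('pics/m11.png',np.hstack([A[:h,:396],B[:h,:400]]))
for c,u0,v0,s in((T,155,245,6.6),(S,255,230,6)):
 for n,z,r in(('rim',.105,.031),('plate',.0715,.042),('knob',.127,.008)):
  p=np.array([proj(c,(.4291+r*np.cos(t),.0453+r*np.sin(t),z)) for t in np.linspace(0,6.283,60)])
  print(n,((p.min(0)-[u0-.5,v0-.5])*s).round(),((p.max(0)-[u0-.5,v0-.5])*s).round())"
```

```text
rim [ 99. 100.] [285. 288.]
plate [85. 60.] [328. 306.]
knob [157. 177.] [206. 227.]
rim [107. 148.] [331. 332.]
plate [ 67. 189.] [362. 436.]
knob [193. 165.] [252. 213.]
```

View pics/m11.png

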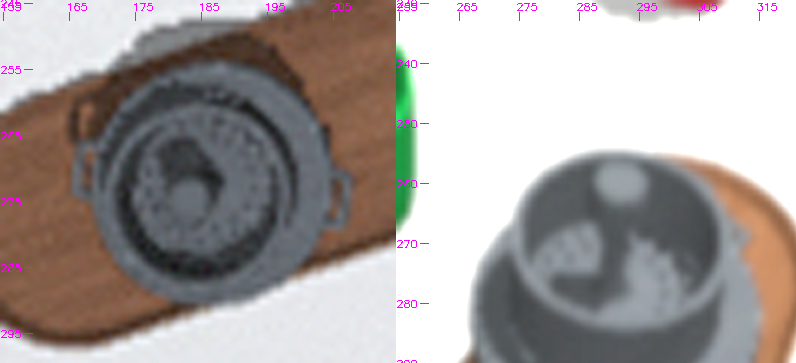

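The press stands upright inside the pot. Both views put the pot axis at about (0.429, 0.044), 1.3 mm to -y of plan, so I'll place the lid there. Now I grip the lid.

```bash
python3 -m pendant '[[[0,0,0],[0,0,0.06],1],[[0,0,0],[0,0,0.11],1],[[0,0,0],[0,0,0.135],1],[[0,0,0],[0,0,0.1455],1],[[0,0,0],[0,0,0.1455],1],[[0,0,0],[0,0,0.1455],1],[[0,0,0],[0,0,0.1455],0],[[0,0,0],[0,0,0.1455],0],[[0,0,0],[0,0,0.1455],0],[[0,0,0],[0,0,0.1455],0],[[0,0,0],[0,0,0.1455],0],[[0,0,0],[0,0,0.1455],0],[[0,0,0],[0,0,0.1455],0]]' 15;  python3 -m pendant '[[[0,0,0],[0,0,-0.03],0],[[0,0,0],[0,0,-0.08],0],[[0,0,0],[0,0,-0.13],0],[[0,0,0],[0,0,-0.175],0],[[0,0,0],[0,0,-0.175],0],[[0,0,0],[0,0,-0.175],0],[[0,0,0],[0,0,-0.175],0]]'; python3 -c "
from h import *
go(.4291,.0440,.19,-90)
c=robot.camera('wrist');o=robot.get_obs();e=o['ee_pos'];X=Ro.from_quat(o['tool_rot']).as_matrix()[:,0]
for d in(-.003,0,.003): q=e+X*(.037+d)+[0,0,-.0145+.01];print(d,((fish(c,q)-[129.5,99.5])*3).round(1))
crop(c,130,100,250,187,3,'pics/w12.png',40)"
```

```text
time_s: 27.85
ee_pos: [0.596, 0.1616, 0.0151]
tool_rot: [0.707, -0.707, 0.0, 0.0]
ft_force: [-1.0, -0.0, 1.8]
gripper_width: 0.0519
time_s: 28.72
ee_pos: [0.5952, 0.1612, 0.1884]
tool_rot: [-0.707, 0.707, 0.0, -0.001]
ft_force: [-0.7, 0.1, -1.0]
gripper_width: 0.0521
t 28.725 p [0.5952 0.1612 0.1884] rows: [0.002, -0.001, -0.0] [0.1173, 0.1661, -0.001] w 0.0521 F [-0.7  0.1 -1. ]
-0.003 [372.  228.1]
0 [371.9 212.5]
0.003 [371.9 196.8]
```

View pics/w12.png

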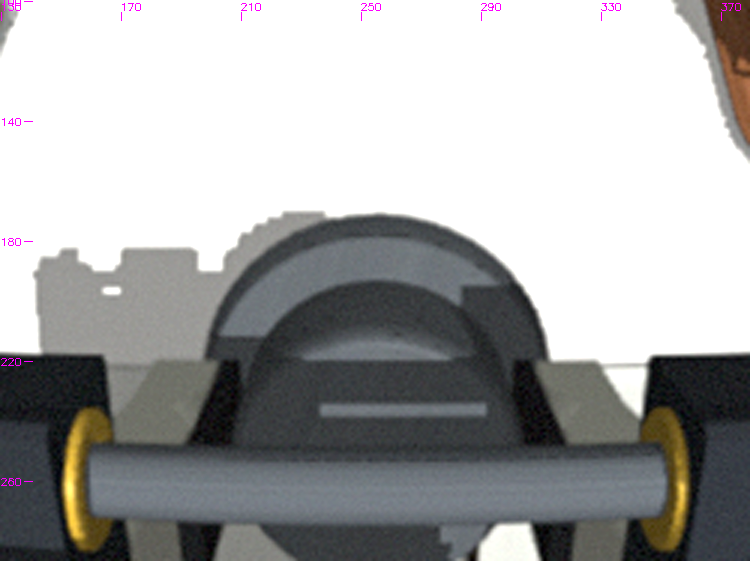

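The lid is level and centred, with its brim edge at 213 against 212 predicted. Now I carry it over the pot.

```bash
python3 -m pendant '[[[0,0,0],[0.02,0.028,0],0],[[0,0,0],[0.045,0.064,0],0],[[0,0,0],[0.07,0.099,0],0],[[0,0,0],[0.095,0.135,0],0],[[0,0,0],[0.112,0.159,0],0],[[0,0,0],[0.117,0.167,0.01],0],[[0,0,0],[0.117,0.167,0.03],0],[[0,0,0],[0.117,0.167,0.038],0],[[0,0,0],[0.117,0.167,0.038],0],[[0,0,0],[0.117,0.167,0.038],0],[[0,0,0],[0.117,0.167,0.038],0]]'; python3 -c "
from h import *
go(.4291,.0440,.1115,-90)
c=robot.camera('wrist');o=robot.get_obs();e=o['ee_pos'];
for s in(-1,1): print([((fish(c,q)-[129.5,99.5])*3).round(1) for q in ((.4291,.044-.042,.0715),e+[0,-.037,-.005])])
crop(c,130,100,250,187,3,'pics/w13.png',40)"
```

```text
time_s: 30.15
ee_pos: [0.4294, 0.0448, 0.1524]
tool_rot: [0.707, -0.707, 0.0, -0.0]
ft_force: [0.6, -1.1, -1.5]
gripper_width: 0.0521
t 30.15 p [0.4294 0.0448 0.1524] rows: [-0.001, 0.0, 0.0] [0.0008, 0.0003, 0.0409] w 0.0521 F [ 0.6 -1.1 -1.5]
[array([375.3, 129.9]), array([373.3, 211.4])]
[array([375.3, 129.9]), array([373.3, 211.4])]
```

View pics/w13.png

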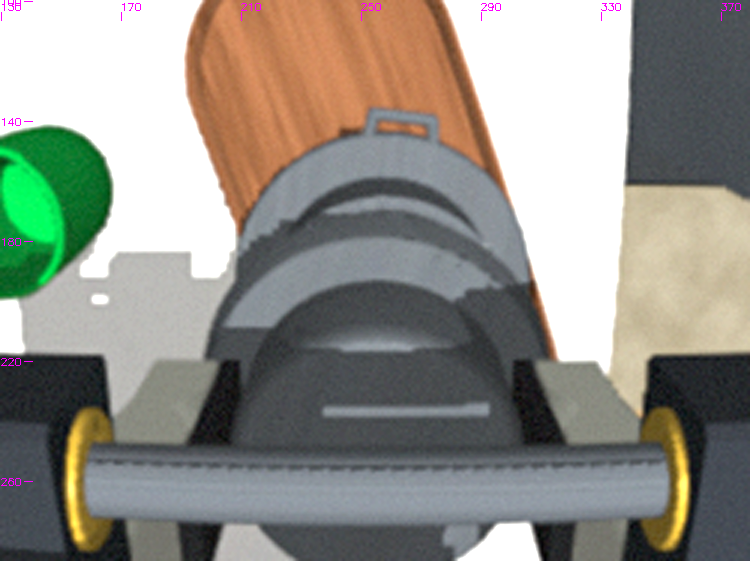

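The lid and pot are concentric to within about 1 mm. Now I lower.

```bash
python3 -m pendant '[[[0,0,0],[0.0004,0.0003,0.012],0],[[0,0,0],[0.0004,0.0003,0.022],0],[[0,0,0],[0.0004,0.0003,0.028],0],[[0,0,0],[0.0004,0.0003,0.032],0],[[0,0,0],[0.0004,0.0003,0.035],0],[[0,0,0],[0.0004,0.0003,0.037],0],[[0,0,0],[0.0004,0.0003,0.037],0],[[0,0,0],[0.0004,0.0003,0.037],0]]' 8; python3 -c "
from h import *
go(.4291,.0445,.1121,-90)"
```

```text
time_s: 31.2
ee_pos: [0.4288, 0.0442, 0.1152]
tool_rot: [0.707, -0.707, 0.0, -0.0]
ft_force: [-0.1, 0.6, -0.4]
gripper_width: 0.0526
t 31.2 p [0.4288 0.0442 0.1152] rows: [-0.0, 0.0, 0.0] [-0.0003, -0.0003, 0.0031] w 0.0526 F [-0.1  0.6 -0.4]
```

```bash
python3 -m pendant '[[[0,0,0],[0,0,0.0015],0],[[0,0,0],[0,0,0.003],0],[[0,0,0],[0,0,0.0037],0],[[0,0,0],[0,0,0.0037],0],[[0,0,0],[0,0,0.0037],0]]'; python3 -m pendant '[[[0,0,0],[0,0,-0.0005],0.63],[[0,0,0],[0,0,-0.0005],0.68],[[0,0,0],[0,0,-0.0005],0.75],[[0,0,0],[0,0,-0.0005],0.8],[[0,0,0],[0,0,-0.02],0.8],[[0,0,0],[0,0,-0.06],0.8],[[0,0,0],[0,0,-0.1],0.8],[[0,0,0],[0,0,-0.1],0.8],[[0.0,0,0],[-0.05,-0.05,-0.1],0.8],[[0.0,0,0],[-0.1,-0.1,-0.1],0.8],[[0.0,0,0],[-0.15,-0.15,-0.1],0.8],[[0.0,0,0],[-0.2,-0.18,-0.1],0.8],[[0.0,0,0],[-0.24,-0.18,-0.1],0.8],[[0.0,0,0],[-0.24,-0.18,-0.1],0.8],[[0.0,0,0],[-0.24,-0.18,-0.1],0.8]]'; python3 -c "
from h import *
go(.4291,.0445,.1121,-90)
T=robot.camera('top');S=robot.camera('scene')
crop(T,145,225,90,85,4.4,'/tmp/a.png',10);crop(S,240,220,95,90,4.2,'/tmp/b.png',10)
A=cv2.imread('/tmp/a.png');B=cv2.imread('/tmp/b.png');h=min(len(A),len(B));cv2.imwrite('pics/m14.png',np.hstack([A[:h,:396],B[:h,:400]]))
for c,u0,v0,s in((T,145,225,4.4),(S,240,220,4.2)):
 for n,z,r in(('top',.135,.026),('brim',.107,.037),('plate',.0715,.042)):
  p=np.array([proj(c,(.4291+r*np.cos(t),.0443+r*np.sin(t),z)) for t in np.linspace(0,6.283,60)])
  print(n,((p.min(0)-[u0-.5,v0-.5])*s).round(),((p.max(0)-[u0-.5,v0-.5])*s).round())"
```

```text
time_s: 31.82
ee_pos: [0.4289, 0.0443, 0.1115]
tool_rot: [0.707, -0.707, 0.0, -0.0]
ft_force: [0.5, 0.3, 1.1]
gripper_width: 0.0528
time_s: 33.7
ee_pos: [0.6081, 0.2841, 0.2098]
tool_rot: [0.707, -0.707, -0.0, 0.001]
ft_force: [-0.8, -0.6, -0.8]
gripper_width: 0.0701
t 33.7 p [0.6081 0.2841 0.2098] rows: [0.002, -0.001, 0.001] [0.2394, 0.1789, 0.0984] w 0.0701 F [-0.8 -0.6 -0.8]
top [111. 170.] [218. 279.]
brim [ 99. 143.] [247. 293.]
plate [103. 128.] [265. 292.]
top [153. 107.] [289. 215.]
brim [124. 130.] [312. 283.]
plate [111. 173.] [318. 346.]
```

View pics/m14.png

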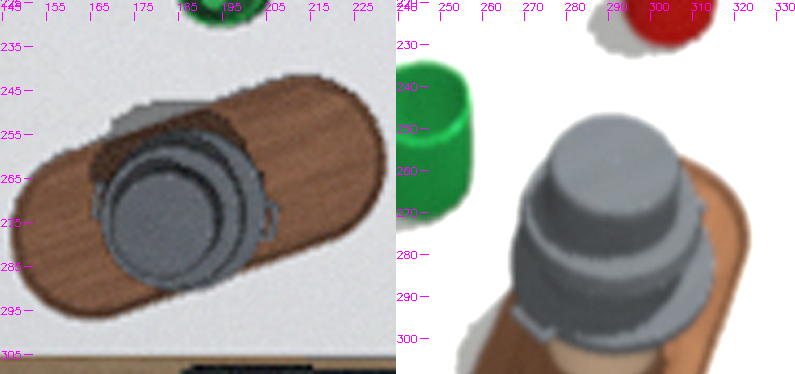

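The last picture shows the lid level and concentric on the pot. Its dome, brim and the plate match the predicted outlines, and the arm is clear. Handing in.

```bash
python3 -c "
from workcell import robot
print(robot.get_obs()['time_s'],robot.close_job())"
```

```text
the job is handed in; nothing more can be done
33.8 None
```

The dripper is built on the tray in the order asked: beaker, filter pot, press, then lid. I handed it in at 33.8 s of the 109 s limit.

**Last check:** in the final top and scene pictures the lid sits level and in line with the pot. Its dome and brim match the outlines predicted for a seated lid to within about 2 camera pixels, and the plate shows no tilt. The gripper was well clear of the stack by then.

**Forces:** the highest wrist force I read at the end of a move was about 11 N, when the pot touched the beaker's rim. The limit is 120 N. I had no reading within moves.

**What disagreed:**
- **Pot:** the top view put its axis about 1.5 mm off my planned point, so I placed the lid where the pot actually was. The beaker's rim was within 1 mm of the tray's middle.
- **Press:** before lowering, its disc hung about 2 mm off to the robot's side, and I shifted to correct that. In the top view its knob afterwards read about 2 mm off the pot's axis, still inside the pot's 3 mm of play. The press met no resistance going in and was released at floor height.

The garlic, lemon, white cup and spice jar were never gripped or approached at low height, but I did not measure their positions again at the end.

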